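# Index the sample carousel with its one-way drive arm and lock it

### The job

Bring the red-topped dropper bottle to the yellow pointer with the carousel's one-way drive arm, without touching the carousel or its bottles. First swing the black-handled drive arm clockwise (seen from above) right back to its rest stop and see that it runs loose and leaves the carousel standing; then swing it the other way so that it grips and carries the carousel round until the dropper bottle stands in line with the pointer. Swing the arm loose back to its rest stop again, and push the blue lock lever through its quarter turn to its end stop so that the carousel is locked; leave the things round about where they are.

Things in the scene. Friction and masses are not known exactly. Their poses are not given: they have to be found in the camera images.
- indexer: fixed aluminium base plate of the carousel, 210 (x) by 265 mm (y -105 to +160), 14 mm thick, on the table. Origin on the table, on the upright axis of carousel and drive arm; z up. On its +y side a grey lock housing (45 mm wide, y 98 to 138, 66 mm high) with a yellow pointer to the axis. It starts turned up to 0.2 rad, +y to the robot's left, drive arm on the right.
- carousel: saw-toothed ratchet wheel 168 mm across and white platter (top at z 54 mm) with a dropper bottle and five tubes, fixed on it 41 mm from the axis, tops at z 154 mm. Origin on the axis, table height; +y axis points to the dropper bottle: same yaw as indexer when it is at the pointer. Starts 0.55 to 0.95 rad clockwise of that. Stiff (0.25 Nm). Only carried anticlockwise, so do not overshoot.
- red_mark (a point): point on the platter rim in front of the dropper bottle, 65 mm from the axis, z = 54 mm
- pointer_mark (a point): fixed point under the yellow pointer's line, 65 mm from the axis in the direction of the indexer's +y, z = 54 mm: red_mark must come here
- drive_arm (a joint): angle of the drive arm (rad) about the carousel axis: 0 at its rest stop, grows anticlockwise from above to 1.65. The arm points along -2.007 rad + value in the indexer frame. Growing: its pawl grips (after at most 0.18 rad of lost motion) and the carousel turns with it one to one. Falling: it runs loose. Starts at 0.5 to 0.9; stays where left; takes 1 to 3 N at the handle.
- drive_handle (a point): centre of the top end of the drive arm's upright black handle: a post 26 mm across, 130 mm from the axis, z from 40 to 120 mm (the arm's flat bar, z 16 to 25 mm, runs below it to the axis)
- lock_lever (a joint): angle of the blue lock lever (rad) about its upright pivot, 120 mm from the carousel axis along the indexer's +y. 0: open, pointing along +y; grows anticlockwise from above to 1.571 at its end stop, pointing along -x. Starts at 0 to 0.2; stays where left; takes 2 to 4 N. It drives a plunger into a platter notch, which centres the carousel if within about 6 degrees, else it jams.
- lock_handle (a point): centre of the top end of the lock lever's upright blue handle: a post 24 mm across, 70 mm from the lever's pivot, z from 77 to 120 mm (the lever's flat bar below it, z 68 to 77 mm, 20 mm wide)
- wash_bottle: bystander: white squeeze bottle with yellow cap and bent jet, 66 mm across, 182 mm high, standing at the back; origin at the centre of its foot
- swab_cup: bystander: clear cup of swabs, 82 mm across, 85 mm high, at the left; origin at the centre of its foot
- timer: bystander: white square timer with red dial, 62 x 62 x 42 mm, back left of the carousel; origin at the centre of its underside

How it is judged (in metres and radians):
On the way, in this order (a step that is already met when the one before it is completed fails the run):
1. the drive arm is swung loose back to its rest stop while the carousel stays where it was (value of joint drive_arm below 0.07 rad and distance of red_mark from where it was at the start of the episode below 0.008 m), for 0.2 s.
2. the drive arm, swung the other way, has carried the carousel until the dropper bottle is at the pointer (value of joint drive_arm above 0.4 rad and horizontal distance between red_mark and pointer_mark below 0.01 m), for 0.2 s.
3. the drive arm is swung loose back to its rest stop while the dropper bottle stays at the pointer (value of joint drive_arm below 0.07 rad and horizontal distance between red_mark and pointer_mark below 0.01 m), for 0.2 s.
At the end, for the whole second after the job is handed in: The lock lever is at its end stop (joint above 1.48 rad), the drive arm is back at its rest stop (below 0.08 rad), the dropper bottle's mark is within 6 mm of the pointer mark, and the carousel is at rest (value of joint lock_lever above 1.48 rad and value of joint drive_arm below 0.08 rad and horizontal distance between red_mark and pointer_mark below 0.006 m and angular speed of carousel below 0.05 rad/s); the robot touches nothing.
It fails at once if the robot pushes the carousel or its bottles directly (more than 2 N) (contact force between any of the fingers, the arm and carousel above 2 N).
It fails at once if a bystander is displaced by more than 30 mm (distance of any of wash_bottle, swab_cup, timer from where it was at the start of the episode above 0.03 m).
It also fails if it takes over 67 s, if anything falls off the work surface, if the arm or the gripper's body presses on something with over 40 N, if the wrist force passes 120 N, or if a joint passes its speed limit or range.

### The arm

A 7-joint arm with a two-finger parallel gripper is mounted at the origin on a cart in front of the work surface, level with it; the furniture and walls round the work are solid. World frame = base frame: x ahead of the robot, y to its left, z up, the work surface at z = 0. Lengths are in mm, angles in rad, forces in N, time in s.
With the tool pointing down it reaches from about 400 to 850 mm from the base axis. Payload 10.4 kg.
Tool frame: the origin (TCP) lies at the very end of the fingers, on their centre line; the grasp point (between the pads) lies 19 mm behind it; z points along the fingers, y is the direction in which the jaws open and shut (so a half turn about z gives the same grasp; the last joint's range is limited). The gripper opens to 85 mm and grips with 20 to 120 N. Pads are 22 mm wide; open, the fingers measure 114 mm over their backs; the gripper's body (76 mm by 85 mm) begins 54 mm behind the grasp point. The pads swing forward as they close: fully open they stand 13 mm farther back than shut.
Start: joints at [-1.353, 0.332, -0.065, 1.46, 0.022, 1.35, -0.088], TCP at [149.035, 606.992, 231.338] pointing down, gripper open.
Joint ranges: [-2.6, 2.6], [-0.5, 2.12], [-1.47, 1.34], [0.16, 2.42], [-1.27, 4.41], [0.06, 2.06], [-2.6, 2.6]. Speed limits (rad/s): [2.22, 2.22, 2.79, 2.79, 3.14, 3.14, 3.14].

### API

Orientations are given as a rotation vector (axis times angle).
In Python, from station import manip, vision, order gives the robot as it stands.
- The arm moves only by the tool servo_tool, never from a script. Its argument "increments" is text: rows parted by semicolons, each of 7 numbers parted by spaces: the shift along the tool's x, y, z in mm, then the turn, a rotation vector about the tool's x, y, z in rad, then the finger opening in mm, from 0 to 85.4. A call has 1 to 10 rows; each row is the pose to reach, as a shift and turn from the pose commanded when the call began, along the tool's axes at that moment; what a row does not reach only later rows make up. A row lasts 1/12 s, in which the tool goes at most 41.7 mm and 7.16 degrees, less where a joint would pass 70% of its speed; a pose out of reach is approached as far as the arm can. A call with a gripper value outside its range is refused whole. The fingers move at their own pace and stop on an object; "grip_force" is the grip in N (left out, the last holds). Time passes only in rows, so rows that repeat a pose let the fingers close. It gives the time, the measured TCP pose, the force and the opening at its end, in the units of the state.
- manip.read_state(): the state, without advancing time (a new reading comes with each control period).
- vision.snapshot(name): name is "scene" or "top" or "wrist"; returns a dict with "img" (400x640x3 uint8, red, green, blue), "depth" (400x640 float32, mm along the optical axis (not along the pixel's ray), 0 where there is no reading), "mtx" (3x3 intrinsics, pixels), "pose" (4x4, takes a point from camera to world coordinates). Camera axes: x right, y up, looking along -z (the intrinsics and any distortion apply to the point x, -y, -z); pixel columns grow to the right and rows downward; lengths in mm; the calibration is good to about 2 mm. A picture is of the moment at which its call begins.
- order.sign_off(): hands the job in, once; it reports no verdict.
The state is a dict: "time_s": time; "joint_pos": joint angles; "qvel": joint speeds; "tau": joint torques, N m; "tcp_pos": TCP position; "eef_rot": TCP orientation; "wrist_force": force on the tool from outside, world axes, zero at the start; "wrist_torque": the same for the moment, N m; "width": finger opening in mm.
Only numpy, scipy, OpenCV 4.12 (cv2) and the standard library are available. Lean on these libraries where they do the work, as an engineer would, in place of code of your own. Each camera call takes 0.05 s, during which the arm holds its last target.

## Working session

There is one attempt and no reset: what is moved stays moved. The work goes in short steps, Python scripts to look and compute and a tool call to move; the robot and the scene stay as the last step left them, time stands still between calls to the robot, and variables do not carry over. Pictures are saved under pics/ and viewed, and the job is handed in when it is done.

Besides the shell and the picture viewer there is one more tool, called after "Call:" as name(argument=value, ...) on one line, values as JSON. servo_tool: Moves the arm, as the interface text tells. Its arguments: {"type":"object","properties":{"increments":{"type":"string"},"grip_force":{"type":"number"}},"required":["increments"]}

```bash
mkdir -p pics; cat > h.py <<'E'
import numpy as np, cv2
from scipy.spatial.transform import Rotation as R
from station import manip, vision, order
def snap(n,f):
    s=vision.snapshot(n); cv2.imwrite('pics/'+f,s['img'][:,:,::-1]); np.savez('pics/'+f+'.npz',**s); return s
def cloud(s):
    d=s['depth'];K=s['mtx'];v,u=np.mgrid[:d.shape[0],:d.shape[1]]
    p=np.stack([(u-K[0,2])/K[0,0]*d,-(v-K[1,2])/K[1,1]*d,-d],-1)
    return p@s['pose'][:3,:3].T+s['pose'][:3,3]
E
python3 - <<'E'
from h import *
a=snap('scene','s1.png');b=snap('top','t1.png')
print(manip.read_state())
for s in(a,b):print(s['mtx'],s['pose'],s['img'].shape,[k for k in s])
E
```

```text
{'time_s': 0.1, 'joint_pos': array([-1.35261571,  0.33278513, -0.06469685,  1.46084206,  0.02159129,
        1.3499041 , -0.08849484]), 'qvel': array([ 0.00015422, -0.00114701, -0.00133532, -0.00319243, -0.00043374,
       -0.0003419 , -0.00053353]), 'tau': array([ 1.00533485e-03, -6.26739979e+01,  4.87744063e-02, -3.92431462e+01,
        1.62794720e-02,  7.03473095e-03,  1.54024326e-05]), 'tcp_pos': array([148.96093588, 606.64869633, 230.61748079]), 'eef_rot': array([-3.77262298e-01, -3.11875639e+00,  1.94704783e-03]), 'wrist_force': array([-0.79496725, -0.32117633,  1.13656785]), 'wrist_torque': array([-0.01843319,  0.04493709, -0.00966715]), 'width': 85.13112746948126}
[[482.6907528    0.         320.05140851]
 [  0.         482.6907528  209.27610652]
 [  0.           0.           1.        ]] [[-7.95792318e-01  3.06576516e-01 -5.22231200e-01 -1.29209871e+02]
 [-6.05553869e-01 -4.09091834e-01  6.82604119e-01  1.22734601e+03]
 [-4.37012699e-03  8.59450238e-01  5.11200734e-01  8.35173639e+02]
 [ 0.00000000e+00  0.00000000e+00  0.00000000e+00  1.00000000e+00]] (400, 640, 3) ['img', 'depth', 'mtx', 'pose']
[[375.76296063   0.         316.88587586]
 [  0.         375.76296063 197.94649149]
 [  0.           0.           1.        ]] [[-1.13528566e-02  9.97144448e-01 -7.46596508e-02  5.10847694e+02]
 [-9.99815453e-01 -1.01626212e-02  1.63027829e-02  2.74435874e+02]
 [ 1.54974916e-02  7.48309557e-02  9.97075802e-01  1.12351363e+03]
 [ 0.00000000e+00  0.00000000e+00  0.00000000e+00  1.00000000e+00]] (400, 640, 3) ['img', 'depth', 'mtx', 'pose']
```

```bash
ls -la; ls pics
```

```text
total 16
drwxr-xr-x  3 agent agent 4096 Dec  6 15:47 .
drwxr-xr-x 23 root  root  4096 Dec  6 15:47 ..
-rw-r--r--  1 agent agent  433 Dec  6 15:47 h.py
drwxr-xr-x  2 agent agent 4096 Dec  6 15:47 pics
s1.png
s1.png.npz
t1.png
t1.png.npz
```

View pics/s1.png

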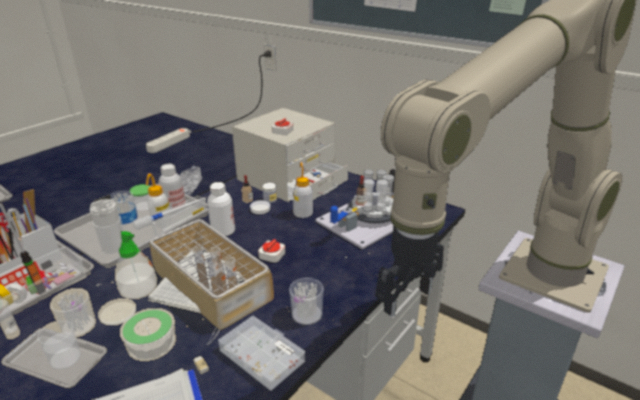

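View pics/t1.png

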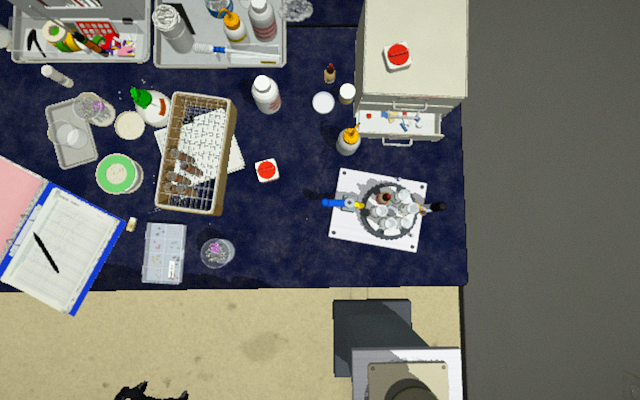

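```bash
python3 - <<'E'
from h import *
s=np.load('pics/t1.png.npz')
c=s['img'][150:270,310:460,::-1]
cv2.imwrite('pics/t1z.png',cv2.resize(c,None,fx=5,fy=5,interpolation=cv2.INTER_CUBIC))
P=cloud(s)
for uv in [(338,171),(427,183),(417,249),(331,237),(327,203),(325,203),(437,208),(434,208),(387,197),(371,207),(350,205),(348,140),(265,170),(217,253),(345,203)]:
    print(uv,P[uv[1],uv[0]].round(0))
E
```

```text
(338, 171) [676. 191.  -1.]
(427, 183) [636. -76.   4.]
(417, 249) [439. -41.  -1.]
(331, 237) [478. 215.  -0.]
(327, 203) [572. 231. 120.]
(325, 203) [572. 236. 120.]
(437, 208) [556. -68. 110.]
(434, 208) [557. -68.  86.]
(387, 197) [584.  76. 150.]
(371, 207) [563. 103.  56.]
(350, 205) [569. 165.  77.]
(348, 140) [741. 172. 126.]
(265, 170) [675. 406.  40.]
(217, 253) [438. 542.  43.]
(345, 203) [574. 179.  78.]
```

View pics/t1z.png

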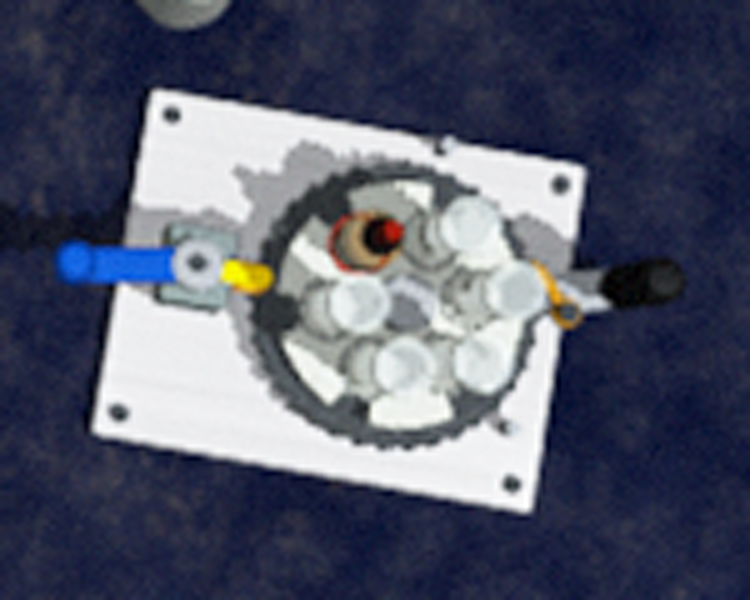

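```bash
cat >> h.py <<'E'
def ray(s,u,v,z):
    K=s['mtx'];d=s['pose'][:3,:3]@np.array([(u-K[0,2])/K[0,0],-(v-K[1,2])/K[1,1],-1]);o=s['pose'][:3,3]
    return o+d*(z-o[2])/d[2]
def fitplate(C):  # C in order: (-x?) local corners
    return
E
python3 - <<'E'
from h import *
s=np.load('pics/t1.png.npz')
f=lambda x,y,z:ray(s,310+x/5-.4,150+y/5-.4,z)
C=np.array([f(*q,14)[:2] for q in[(152,88),(585,165),(533,513),(92,435)]])
# local: indexer +y to robot left(world +y); +x away
L=np.array([(105,160),(105,-105),(-105,-105),(-105,160)],float)
lm=L.mean(0);cm=C.mean(0)
M=(L-lm).T@(C-cm); a=np.arctan2(M[0,1]-M[1,0],M[0,0]+M[1,1])
Rz=np.array([[np.cos(a),-np.sin(a)],[np.sin(a),np.cos(a)]]);t=cm-Rz@lm
print(C.round(1),'axis',t,'yaw',a,'res',(C-(L@Rz.T+t)).round(1))
h=f(665,283,120)[:2];h2=f(72,262,120)[:2]
def loc(p):return Rz.T@(p[:2]-t)
l=loc(h);print('drive',h,l,np.hypot(*l),np.arctan2(l[1],l[0])+2.007)
l=loc(h2)-[0,120];print('lock',h2,l,np.hypot(*l),np.arctan2(l[1],l[0])-np.pi/2)
b=f(383,238,154);l=loc(b);print('bottle',b,l,np.hypot(*l),np.arctan2(l[1],l[0])-np.pi/2)
b=f(303,255,54);l=loc(b);print('mark?',b,l,np.hypot(*l),np.arctan2(l[1],l[0])-np.pi/2)
E
```

```text
[[685.2 186.3]
 [636.5 -71.6]
 [430.9 -34. ]
 [479.6 224.9]] axis [553.00137237  49.35210068] yaw -0.18507565484058752 res [[-0.5 -1. ]
 [-0.4  1.5]
 [ 0.4  0.5]
 [ 0.4 -1. ]]
drive [560.29896635 -79.66008043] [  30.91390537 -125.46604404] 129.2184110372188 0.677784269349387
lock [574.91400235 239.10516919] [-13.3801165   70.54491031] 71.80258970615058 0.18744155558733788
bottle [583.55270373  78.64340429 154.        ] [24.63937389 34.41315983] 42.3245119867929 -0.6213750841310909
mark? [581.76935334 104.57907728  54.        ] [18.11377316 59.57773826] 62.27050404292453 -0.295155358835099
```

```bash
cat >> h.py <<'E'
def Rd(yaw): # tool down, tool y at world angle yaw
    y=np.array([np.cos(yaw),np.sin(yaw),0]);z=np.array([0,0,-1.]);x=np.cross(y,z);return np.stack([x,y,z],1)
def inc(x,y,z,yaw,st=None):
    st=st or manip.read_state();R0=R.from_rotvec(st['eef_rot']).as_matrix()
    d=R0.T@(np.array([x,y,z])-st['tcp_pos']);w=R.from_matrix(R0.T@Rd(yaw)).as_rotvec()
    return d.round(1),w.round(3)
AX=np.array([553.,49.35]);YAW=-0.185
def handle(q,r=130):
    p=-2.007+YAW+q;return AX+r*np.array([np.cos(p),np.sin(p)]),p+np.pi/2
def st():
    s=manip.read_state();R0=R.from_rotvec(s['eef_rot']).as_matrix()
    print('t',s['time_s'],'tcp',s['tcp_pos'].round(1),'yaw_y',np.arctan2(R0[1,1],R0[0,1]).round(3),'zax',R0[:,2].round(3),'F',s['wrist_force'].round(1),'w',round(s['width'],1));return s
E
python3 - <<'E'
from h import *
st();print(inc(560,-80,231,.06))
E
```

```text
t 0.1 tcp [149.  606.6 230.6] yaw_y 1.33 zax [-0.    -0.001 -1.   ] F [-0.8 -0.3  1.1] w 85.1
(array([-5.629e+02, -5.688e+02,  4.000e-01]), array([-1.00e-03,  1.00e-03,  1.27e+00]))
```

Call:
servo_tool(increments="-28 -28 0 0 0 0.12 85;-56 -56 0 0 0 0.24 85;-84 -84 0 0 0 0.36 85;-112 -112 0 0 0 0.48 85;-140 -140 0 0 0 0.6 85;-168 -168 0 0 0 0.72 85;-196 -196 0 0 0 0.84 85;-224 -224 0 0 0 0.96 85;-252 -252 0 0 0 1.08 85;-280 -280 0 0 0 1.2 85")

```text
time_s: 0.93
tcp_pos: [354.6, 266.3, 231.2]
eef_rot: [-2.079, -2.355, 0.0]
wrist_force: [1.1, -0.1, 0.5]
width: 85.3
```

```bash
python3 - <<'E'
from h import *
st();print(inc(560,-80,231,.06))
E
```

```text
t 0.9333 tcp [354.6 266.3 231.2] yaw_y 0.124 zax [-0.  0. -1.] F [ 1.1 -0.1  0.5] w 85.3
(array([-369.1,  160.9,    0. ]), array([-0.   , -0.   ,  0.064]))
```

Call:
servo_tool(increments="-38 16 0 0 0 0.03 85;-76 32 0 0 0 0.06 85;-114 48 0 0 0 0.06 85;-152 65 0 0 0 0.06 85;-190 81 0 0 0 0.06 85;-228 98 0 0 0 0.06 85;-266 115 0 0 0 0.06 85;-304 132 0 0 0 0.06 85;-340 148 0 0 0 0.06 85;-340 148 0 0 0 0.06 85")

```text
time_s: 1.77
tcp_pos: [546.6, -57.3, 231.0]
eef_rot: [2.149, 2.287, -0.004]
wrist_force: [-0.7, -0.8, 0.3]
width: 85.1
```

```bash
python3 - <<'E'
from h import *
st();s=snap('wrist','w1.png');snap('top','t2.png');print(inc(560,-80,231,.06));print(s['pose'].round(3),s['mtx'])
E
```

```text
t 1.7667 tcp [546.6 -57.3 231. ] yaw_y 0.062 zax [ 0.001 -0.004 -1.   ] F [-0.7 -0.8  0.3] w 85.1
(array([-29.6,  13.1,  -0.3]), array([-0.001,  0.001,  0.007]))
[[ 9.98000e-01 -5.90000e-02 -2.00000e-02  5.42260e+02]
 [ 6.30000e-02  9.52000e-01  3.00000e-01  1.88140e+01]
 [ 1.00000e-03 -3.01000e-01  9.54000e-01  3.72738e+02]
 [ 0.00000e+00  0.00000e+00  0.00000e+00  1.00000e+00]] [[314.17967838   0.         320.38019651]
 [  0.         314.17967838 197.45466152]
 [  0.           0.           1.        ]]
```

View pics/w1.png

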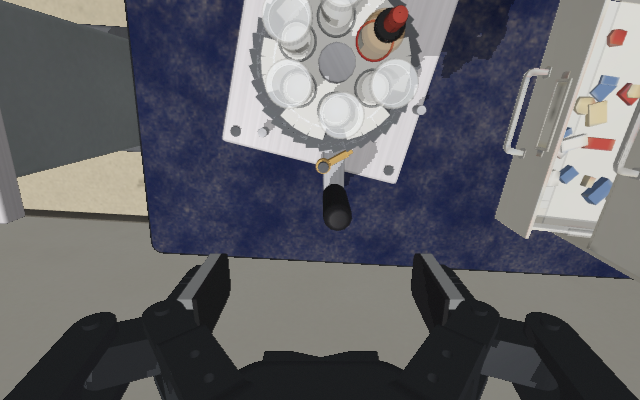

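```bash
python3 - <<'E'
from h import *
s=np.load('pics/w1.png.npz');P=cloud(s)
h=ray(s,338,217,120);print(h,P[217,338],P[222,338])
m=(P[...,2]>95)&(P[...,2]<124)&(P[...,1]<-50)&(P[...,1]>-110)&(abs(P[...,0]-555)<40);q=P[m];print(m.sum(),q.mean(0),q.min(0),q.max(0),np.percentile(q[:,2],[50,90]))
q=q[q[:,2]>115];print(len(q),q.mean(0),q.min(0),q.max(0))
c=s['img'][0:240,200:470,::-1];cv2.imwrite('pics/w1z.png',cv2.resize(c,None,fx=2.5,fy=2.5,interpolation=cv2.INTER_CUBIC))
for uv in[(223,139),(399,184)]:print(ray(s,*uv,14))
E
```

```text
[563.67915964 -77.4158921  120.        ] [563.72462246 -77.62014383 119.46355594] [564.02478101 -81.92759281 120.25002307]
766 [562.90701428 -76.41254263 114.91889084] [550.95416487 -91.50490852  95.09457674] [575.81929795 -66.97048728 121.06225878] [117.53591393 119.82382929]
518 [563.31507699 -78.73906911 118.47451629] [551.8379334  -91.50490852 115.04218612] [574.74829245 -67.92089758 121.06225878]
[435.39565243 -31.82441427  14.        ]
[641.29233428 -71.70895597  14.        ]
```

View pics/w1z.png

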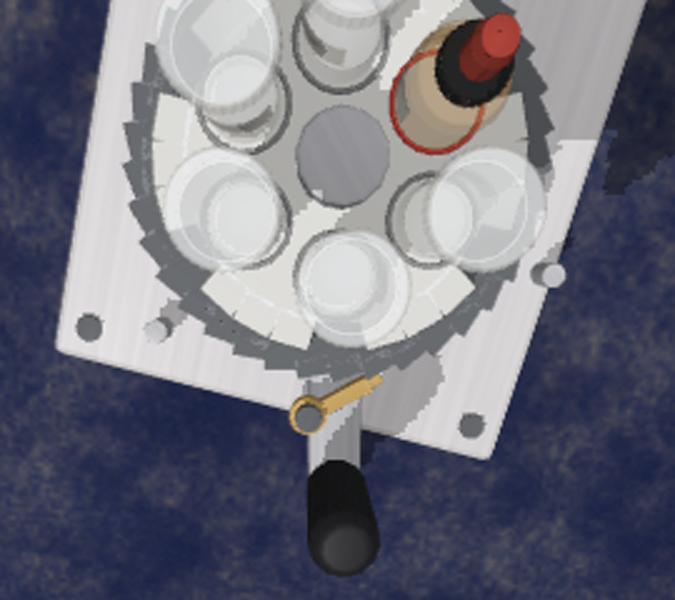

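```bash
python3 - <<'E'
from h import *
s=np.load('pics/w1.png.npz');P=cloud(s)
for uv in[(337,62),(330,62),(345,55)]:print(P[uv[1],uv[0]],ray(s,*uv,54))
print(inc(562.5,-79,150,.06),inc(562.5,-79,80,.06))
E
```

```text
[554.89751677  49.47416234  79.86373728] [556.01353687  52.18172246  54.        ]
[548.89241617  49.12681335  79.57518758] [549.47102123  51.77122894  54.        ]
[561.30015091  55.42646401  79.7471812 ] [562.97334435  58.64382093  54.        ]
(array([-28.6,  15.7,  80.7]), array([-0.001,  0.001,  0.007])) (array([-28.6,  15.8, 150.7]), array([-0.001,  0.001,  0.007]))
```

Call:
servo_tool(increments="-14 8 20 0 0 0 85;-28 16 40 0 0 0 85;-28.6 15.8 70 0 0 0 85;-28.6 15.8 100 0 0 0 70;-28.6 15.8 125 0 0 0 60;-28.6 15.8 150 0 0 0 50;-28.6 15.8 150 0 0 0 40;-28.6 15.8 150 0 0 0 40")

```text
time_s: 2.53
tcp_pos: [561.9, -75.8, 80.9]
eef_rot: [-2.139, -2.298, 0.002]
wrist_force: [0.4, 0.1, 0.6]
width: 40.3
```

```bash
python3 - <<'E'
from h import *
st();s=snap('wrist','w2.png')
E
```

```text
t 2.5333 tcp [561.9 -75.8  80.9] yaw_y 0.071 zax [-0.002  0.    -1.   ] F [0.4 0.1 0.6] w 40.3
```

View pics/w2.png

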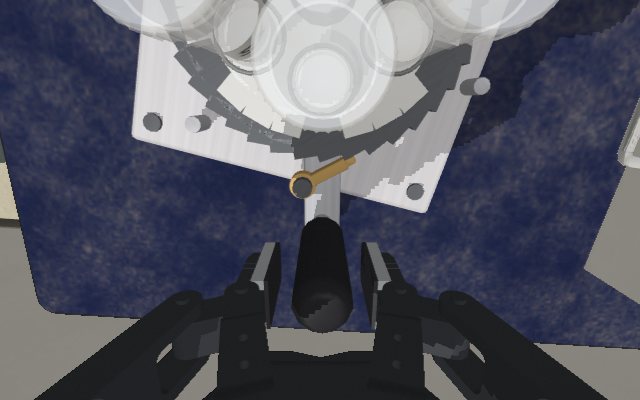

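```bash
sed -i 's/^AX=.*/AX=np.array([554.3,49.5]);YAW=-0.185/' h.py; cat >> h.py <<'E'
def swing(qs,z=80,r=130,w=29,dq=0.0):
    S=st()
    for q in qs:
        p,y=handle(q,r);d,a=inc(p[0],p[1],z,y,S);print('q',round(q,3),'%.1f %.1f %.1f %.3f %.3f %.3f %g;'%(*d,*a,w))
def qmeas():
    S=manip.read_state();d=S['tcp_pos'][:2]-AX;print('q_tcp',np.arctan2(d[1],d[0])+2.007-YAW,'r',np.hypot(*d))
E
python3 - <<'E'
from h import *
qmeas();swing([.685,.685,.66,.60,.54,.47,.40,.33,.26,.2])
E
```

```text
q_tcp 0.690034071742835 r 126.0035651846803
t 2.5833 tcp [563.  -76.2  82.3] yaw_y 0.071 zax [ 0.  0. -1.] F [-0.5 -0.   0.1] w 40.3
q 0.685 -4.0 -0.7 2.3 0.000 -0.000 0.007 29;
q 0.685 -4.0 -0.7 2.3 0.000 -0.000 0.007 29;
q 0.66 -3.9 -3.9 2.3 0.000 -0.000 0.032 29;
q 0.6 -3.4 -11.7 2.3 0.000 -0.000 0.092 29;
q 0.54 -2.5 -19.4 2.3 0.000 -0.000 0.152 29;
q 0.47 -0.8 -28.4 2.3 0.000 -0.000 0.222 29;
q 0.4 1.5 -37.2 2.2 0.000 -0.000 0.292 29;
q 0.33 4.4 -45.8 2.2 0.000 -0.000 0.362 29;
q 0.26 8.0 -54.2 2.2 0.000 -0.001 0.432 29;
q 0.2 11.4 -61.2 2.2 0.000 -0.001 0.492 29;
```

Call:
servo_tool(increments="-3 0 0 0 0 0.007 29;-3 0 0 0 0 0.007 29;-3 -4 0 0 0 0.03 29;-2.5 -11.5 0 0 0 0.09 29;-1.5 -19.5 0 0 0 0.15 29;0 -28.5 0 0 0 0.22 29;2 -37 0 0 0 0.29 29;5 -46 0 0 0 0.36 29;8.5 -54 0 0 0 0.43 29;12 -61 0 0 0 0.49 29", grip_force=20)

```text
time_s: 3.42
tcp_pos: [500.8, -69.5, 81.9]
eef_rot: [2.64, 1.702, 0.002]
wrist_force: [1.4, -1.2, -0.2]
width: 29.1
```

```bash
python3 - <<'E'
from h import *
qmeas();swing([.16,.12,.08,.05,.03,0.01,0,-.01,-.02,-.03]);snap('wrist','w3.png');snap('top','t3.png')
E
```

```text
q_tcp 0.19880767652824888 r 130.42029504023557
t 3.4167 tcp [500.8 -69.5  81.9] yaw_y -0.425 zax [ 0.001  0.001 -1.   ] F [ 1.4 -1.2 -0.2] w 29.1
q 0.16 0.5 -5.0 1.9 0.001 -0.001 0.036 29;
q 0.12 0.8 -10.2 1.9 0.001 -0.001 0.076 29;
q 0.08 1.3 -15.4 1.9 0.001 -0.001 0.116 29;
q 0.05 1.8 -19.3 1.9 0.001 -0.001 0.146 29;
q 0.03 2.2 -21.8 1.9 0.001 -0.001 0.166 29;
q 0.01 2.7 -24.4 1.9 0.001 -0.001 0.186 29;
q 0 2.9 -25.7 1.9 0.001 -0.001 0.196 29;
q -0.01 3.2 -27.0 1.9 0.001 -0.001 0.206 29;
q -0.02 3.4 -28.2 1.9 0.001 -0.001 0.216 29;
q -0.03 3.7 -29.5 1.9 0.001 -0.001 0.226 29;
```

View pics/w3.png

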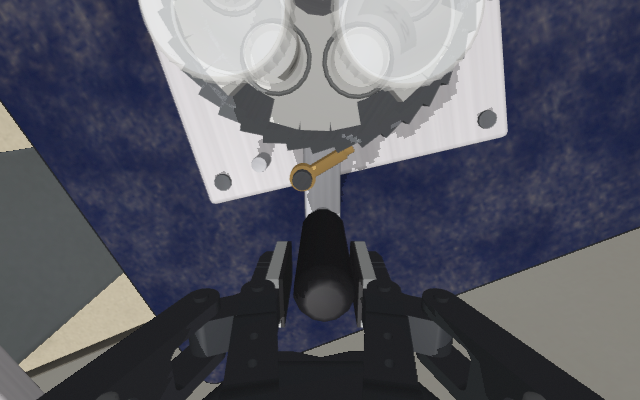

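Call:
servo_tool(increments="0.5 -5 0 0 0 0.036 29;0.8 -10 0 0 0 0.076 29;1.3 -15.5 0 0 0 0.116 29;1.8 -19.5 0 0 0 0.146 29;2.2 -22 0 0 0 0.166 29;2.7 -24.5 0 0 0 0.186 29;2.9 -26 0 0 0 0.196 29;2.9 -26 0 0 0 0.196 29")

```text
time_s: 4.18
tcp_pos: [478.8, -56.1, 81.6]
eef_rot: [-2.79, -1.445, -0.001]
wrist_force: [0.4, 1.0, 0.1]
width: 29.1
```

```bash
python3 - <<'E'
from h import *
qmeas();st();snap('wrist','w4.png')
E
```

```text
q_tcp 0.0005905690836888744 r 129.77108824501158
t 4.1833 tcp [478.8 -56.1  81.6] yaw_y -0.615 zax [ 0.001  0.    -1.   ] F [0.4 1.  0.1] w 29.1
```

View pics/w4.png

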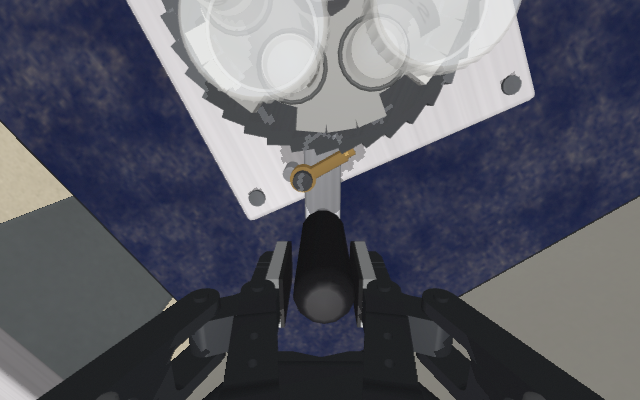

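Call:
servo_tool(increments="0 -2 0 0 0 0.01 29;0 -3 0 0 0 0.02 29;0 -4 0 0 0 0.02 29;0 -4 0 0 0 0.02 29")

```text
time_s: 4.57
tcp_pos: [476.6, -54.6, 81.6]
eef_rot: [2.803, 1.413, 0.004]
wrist_force: [8.1, -3.2, -5.3]
width: 29.1
```

```bash
python3 - <<'E'
from h import *
qmeas();st();snap('top','t4.png')
E
```

```text
q_tcp -0.02014123365319792 r 129.8875312467593
t 4.5667 tcp [476.6 -54.6  81.6] yaw_y -0.637 zax [ 0.003 -0.001 -1.   ] F [ 8.1 -3.2 -5.3] w 29.1
```

```bash
python3 - <<'E'
from h import *
w=np.load('pics/w1.png.npz')
def ang(p):
    d=p[:2]-AX;return np.hypot(*d).round(1),(np.arctan2(d[1],d[0])-np.pi/2-YAW).round(3)
for uv,z in [((400.8,13.2),154),((374.8,40),54),((374.8,40),60)]:
    print(uv,z,ang(ray(w,*uv,z)))
P=cloud(w)
def redc(s,z):
    im=s['img'].astype(int);m=(im[...,0]>120)&(im[...,1]<70)&(im[...,2]<70)
    P=cloud(s);m&=np.hypot(P[...,0]-AX[0],P[...,1]-AX[1])<90
    m1=m&(P[...,2]>125)
    print(m.sum(),m1.sum(),P[m1].mean(0) if m1.any() else None,ang(P[m1].mean(0)) if m1.any() else None)
    v,u=np.nonzero(m1);print(u.mean(),v.mean(),ang(ray(s,u.mean(),v.mean(),148)))
for n in['w1','t1','t3','t4']:
    print(n);redc(np.load(f'pics/{n}.png.npz'),0)
a=np.load('pics/t1.png.npz')['img'][165:255,325:450,::-1];b=np.load('pics/t4.png.npz')['img'][165:255,325:450,::-1]
cv2.imwrite('pics/cmp.png',cv2.resize(np.vstack([a,b]),None,fx=3.3,fy=3.3,interpolation=cv2.INTER_CUBIC))
E
```

```text
(400.8, 13.2) 154 (np.float64(41.1), np.float64(-0.81))
(374.8, 40) 54 (np.float64(42.1), np.float64(-0.794))
(374.8, 40) 60 (np.float64(40.8), np.float64(-0.803))
w1
326 215 [588.29105017  71.61799259 152.6664739 ] (np.float64(40.6), np.float64(-0.809))
399.4976744186047 14.097674418604651 (np.float64(42.0), np.float64(-0.799))
t1
14 9 [587.67612709  73.0910173  151.70825015] (np.float64(40.9), np.float64(-0.771))
388.1111111111111 195.66666666666666 (np.float64(40.7), np.float64(-0.79))
t3
2 0 None None
nan nan (np.float64(nan), np.float64(nan))
t4
3 0 None None
nan nan (np.float64(nan), np.float64(nan))<stdin>:13: RuntimeWarning: Mean of empty slice.
  ret = ret.dtype.type(ret / rcount)
```

View pics/cmp.png

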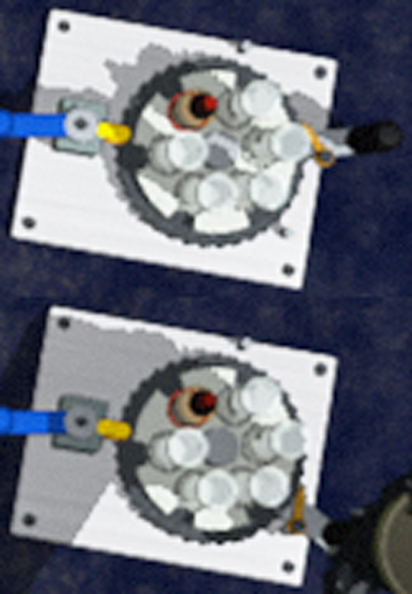

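```bash
python3 - <<'E'
from h import *
swing([.03,.08,.14,.2,.26,.32,.38,.44,.5,.56]);swing([.76])
E
```

```text
t 4.6167 tcp [476.6 -54.6  81.7] yaw_y -0.637 zax [ 0.003 -0.001 -1.   ] F [ 8.  -3.5 -5.7] w 28.7
q 0.03 0.0 6.5 1.7 0.003 -0.001 -0.045 29;
q 0.08 0.5 13.0 1.7 0.003 -0.001 -0.095 29;
q 0.14 1.5 20.7 1.7 0.003 -0.001 -0.155 29;
q 0.2 2.9 28.4 1.8 0.003 -0.001 -0.215 29;
q 0.26 4.8 35.9 1.8 0.004 -0.000 -0.275 29;
q 0.32 7.1 43.4 1.8 0.004 -0.000 -0.335 29;
q 0.38 9.9 50.6 1.8 0.004 -0.000 -0.395 29;
q 0.44 13.1 57.8 1.9 0.004 -0.000 -0.455 29;
q 0.5 16.8 64.6 1.9 0.004 -0.000 -0.515 29;
q 0.56 20.8 71.3 1.9 0.004 0.000 -0.575 29;
t 4.6167 tcp [476.6 -54.6  81.7] yaw_y -0.637 zax [ 0.003 -0.001 -1.   ] F [ 8.  -3.5 -5.7] w 28.7
q 0.76 37.0 91.6 2.0 0.004 0.000 -0.775 29;
```

Call:
servo_tool(increments="0 6.5 0 0 0 -0.045 29;0.5 13 0 0 0 -0.095 29;1.5 20.5 0 0 0 -0.155 29;3 28.5 0 0 0 -0.215 29;5 36 0 0 0 -0.275 29;7 43.5 0 0 0 -0.335 29;10 50.5 0 0 0 -0.395 29;13 58 0 0 0 -0.455 29;17 64.5 0 0 0 -0.515 29;21 71 0 0 0 -0.575 29")

```text
time_s: 5.45
tcp_pos: [544.1, -79.5, 80.8]
eef_rot: [-2.284, -2.154, 0.003]
wrist_force: [-3.2, -1.2, 2.4]
width: 29.2
```

```bash
python3 - <<'E'
from h import *
qmeas();snap('top','t5.png');s=snap('wrist','w5.png');swing([.59,.62,.65,.68,.7,.72,.73,.74,.75,.76])
E
```

```text
q_tcp 0.5423756911821862 r 129.43734431819772
t 5.55 tcp [545.1 -79.3  81. ] yaw_y -0.06 zax [-0.001 -0.    -1.   ] F [-0.4  0.6 -0.4] w 29.3
q 0.59 -0.8 5.2 1.0 -0.001 0.000 -0.029 29;
q 0.62 -0.6 9.1 1.0 -0.001 0.000 -0.059 29;
q 0.65 -0.3 13.0 1.0 -0.001 0.000 -0.089 29;
q 0.68 0.1 16.9 1.0 -0.001 0.000 -0.119 29;
q 0.7 0.4 19.4 1.0 -0.001 0.000 -0.139 29;
q 0.72 0.8 22.0 1.0 -0.001 0.000 -0.159 29;
q 0.73 1.0 23.3 1.0 -0.001 0.000 -0.169 29;
q 0.74 1.2 24.6 1.0 -0.001 0.000 -0.179 29;
q 0.75 1.5 25.9 1.0 -0.001 0.000 -0.189 29;
q 0.76 1.7 27.1 1.0 -0.001 0.000 -0.199 29;
```

View pics/w5.png

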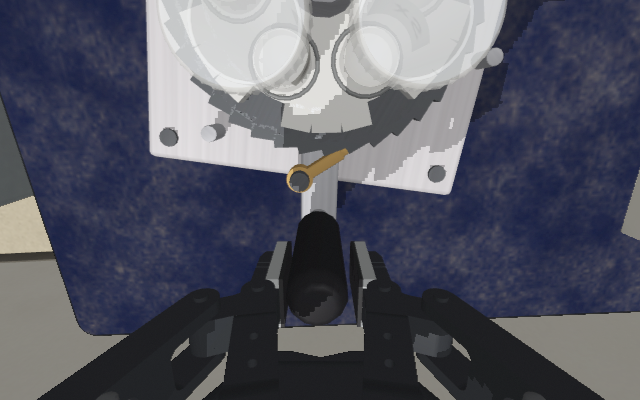

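```bash
cat >> h.py <<'E'
def topz(s,f,fx=6):
    a=s['img'][165:255,325:450,::-1];cv2.imwrite('pics/'+f,cv2.resize(a,None,fx=fx,fy=fx,interpolation=cv2.INTER_CUBIC))
def tz(s,x,y,z,fx=6):
    p=ray(s,325+(x+.5)/fx-.5,165+(y+.5)/fx-.5,z);d=p[:2]-AX;return p.round(1),np.hypot(*d).round(1),(np.arctan2(d[1],d[0])-np.pi/2-YAW).round(3)
E
python3 - <<'E'
from h import *
topz(np.load('pics/t5.png.npz'),'t5z.png');topz(np.load('pics/t4.png.npz'),'t4z.png')
E
```

```text
(no output)
```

View pics/t5z.png

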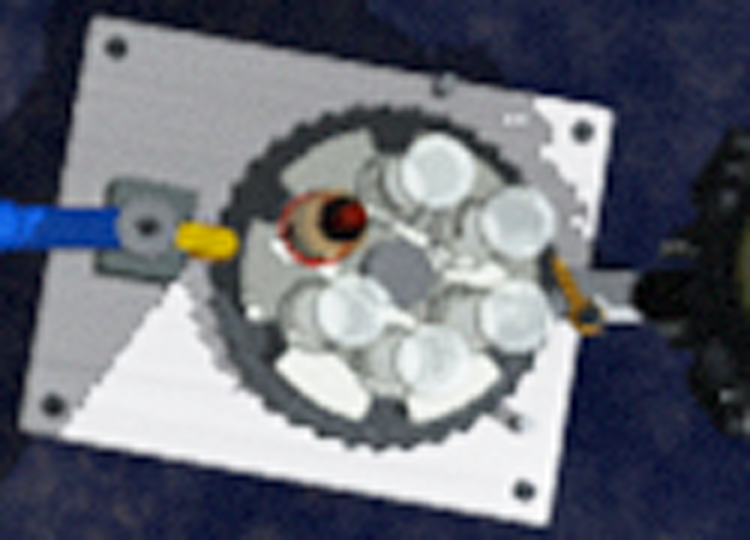

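View pics/t4z.png

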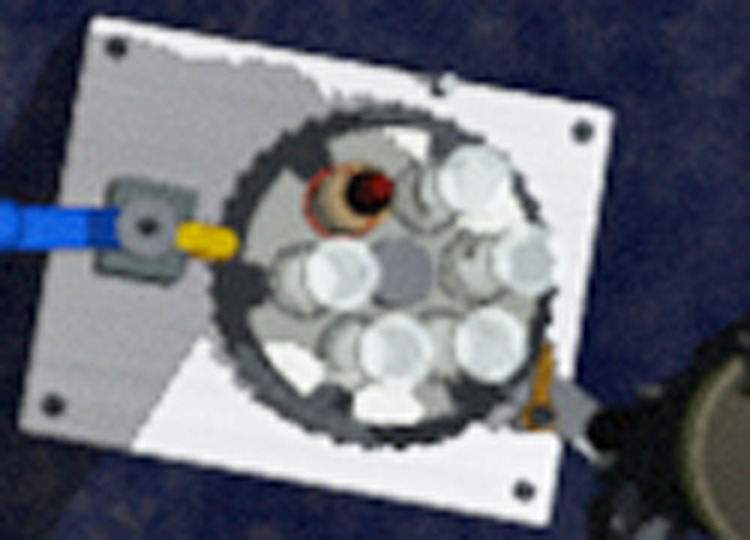

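```bash
python3 - <<'E'
from h import *
for n,tip,ring,tubes in[('t4',(375,189),(346,200),[(474,180),(523,262),(488,345),(393,348),(343,273)]),('t5',(350,216),(322,228),[(437,170),(516,221),(513,317),(432,358),(353,312)])]:
    s=np.load(f'pics/{n}.png.npz');print(n,tz(s,*tip,152),tz(s,*ring,56))
    for t in tubes:print('  ',tz(s,*t,154)[1:])
E
```

```text
t4 (array([586.6,  75.9, 152. ]), np.float64(41.7), np.float64(-0.701)) (array([589. ,  70.2,  56. ]), np.float64(40.4), np.float64(-0.847))
   (np.float64(39.2), np.float64(-1.816))
   (np.float64(36.6), np.float64(-2.961))
   (np.float64(41.1), np.float64(-4.01))
   (np.float64(42.1), np.float64(1.24))
   (np.float64(41.7), np.float64(0.283))
t5 (array([575.,  87., 152.]), np.float64(42.8), np.float64(-0.319)) (array([575.7,  82. ,  56. ]), np.float64(38.9), np.float64(-0.398))
   (np.float64(40.1), np.float64(-1.395))
   (np.float64(38.4), np.float64(-2.479))
   (np.float64(39.5), np.float64(-3.604))
   (np.float64(41.3), np.float64(1.658))
   (np.float64(43.1), np.float64(0.692))
```

Call:
servo_tool(increments="-0.5 5 0 0 0 -0.03 29;-0.3 9 0 0 0 -0.06 29;0 13 0 0 0 -0.09 29;0 17 0 0 0 -0.12 29;0.5 20 0 0 0 -0.14 29;1 23.5 0 0 0 -0.17 29;1.5 26 0 0 0 -0.19 29;2 28 0 0 0 -0.21 29;2 28 0 0 0 -0.21 29")

```text
time_s: 6.3
tcp_pos: [572.9, -78.6, 81.1]
eef_rot: [-2.049, -2.381, 0.0]
wrist_force: [-0.5, 1.0, -0.8]
width: 29.1
```

```bash
python3 - <<'E'
from h import *
st();qmeas();s=snap('top','t6.png');topz(s,'t6z.png');snap('wrist','w6.png')
E
```

```text
t 6.3 tcp [572.9 -78.6  81.1] yaw_y 0.15 zax [-0.  0. -1.] F [-0.5  1.  -0.8] w 29.1
q_tcp 0.7653713092246586 r 129.44683300208246
```

View pics/t6z.png

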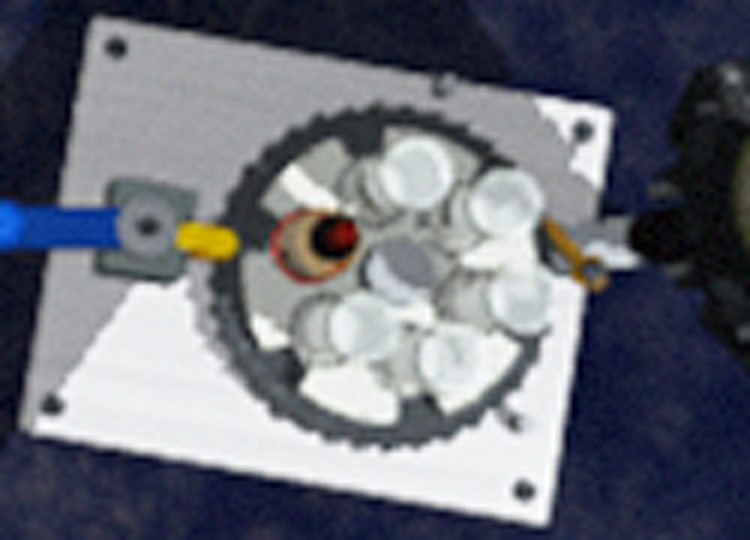

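View pics/w6.png

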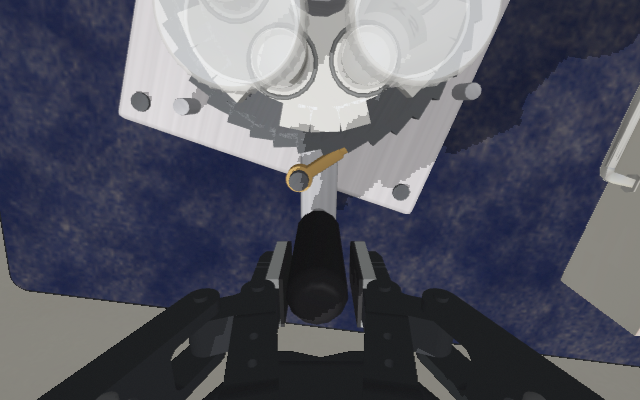

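```bash
cat >> h.py <<'E'
def proj(s,p):
    K=s['mtx'];c=s['pose'][:3,:3].T@(np.asarray(p)-s['pose'][:3,3]);return K[0,0]*c[0]/-c[2]+K[0,2],K[1,1]*-c[1]/-c[2]+K[1,2]
def rect(s,z=54,R_=90,N=360,ax=None):
    ax=AX if ax is None else ax # polar-friendly metric top view in indexer frame, 0.5mm/px, up=+y indexer
    g=(np.arange(N)-N/2+.5)*(2*R_/N);X,Y=np.meshgrid(g,-g)
    c,sn=np.cos(YAW),np.sin(YAW);W=np.stack([ax[0]+c*X-sn*Y,ax[1]+sn*X+c*Y,np.full_like(X,z)],-1)
    C=(W-s['pose'][:3,3])@s['pose'][:3,:3];K=s['mtx']
    u=K[0,0]*C[...,0]/-C[...,2]+K[0,2];v=K[1,1]*-C[...,1]/-C[...,2]+K[1,2]
    return cv2.remap(np.ascontiguousarray(s['img'][:,:,::-1]),u.astype(np.float32),v.astype(np.float32),cv2.INTER_CUBIC)
E
python3 - <<'E'
from h import *
o=[]
for n in['t1','t4','t5','t6']:
    s=np.load(f'pics/{n}.png.npz');r=rect(s);
    cv2.line(r,(180,180),(180,0),(0,255,0),1);cv2.circle(r,(180,180),168,(0,255,0),1);cv2.circle(r,(180,180),130,(255,0,255),1);o.append(r)
cv2.imwrite('pics/rc.png',cv2.resize(np.vstack([np.hstack(o[:2]),np.hstack(o[2:])]),(600,600)))
P=[cv2.warpPolar(cv2.cvtColor(rect(np.load(f'pics/{n}.png.npz')),cv2.COLOR_BGR2GRAY),(180,720),(179.5,179.5),180,cv2.INTER_LINEAR)[:,60:135].astype(np.float32) for n in['t1','t4','t5','t6']]
for i in(1,2,3):
    print(i,cv2.phaseCorrelate(P[0],P[i]),cv2.phaseCorrelate(P[i-1],P[i]))
E
```

```text
1 ((0.4850646370895646, 0.04997481044125607), 0.8853287937729447) ((0.4850646370895646, 0.04997481044125607), 0.8853287937729447)
2 ((0.4629938815275594, -46.7745640808601), 0.24678073801817718) ((0.359979542509258, -45.92826597403507), 0.2178578650156657)
3 ((0.46230488468037123, 46.014367448948235), 0.1930160334551776) ((0.5172703413504323, -25.922247328769174), 0.2940337883984601)
```

View pics/rc.png

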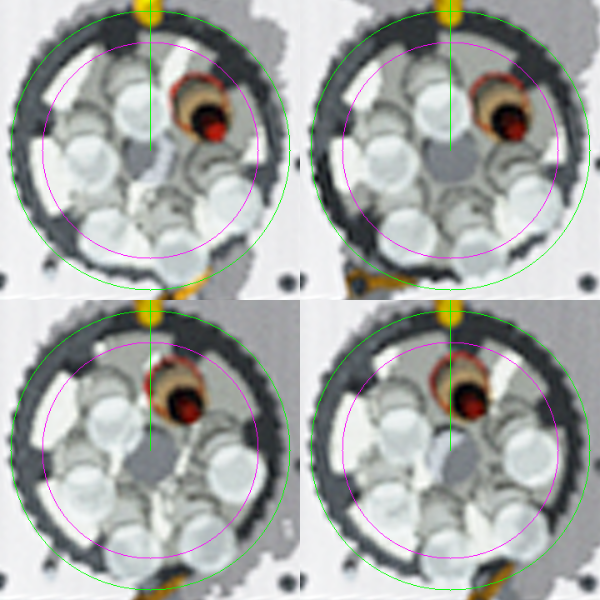

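```bash
python3 - <<'E'
from h import *
r=rect(np.load('pics/t6.png.npz'));r2=rect(np.load('pics/w1.png.npz'))
o=[]
for r in(r,r2):
    r=cv2.resize(r,None,fx=1.1,fy=1.1);c=198;cv2.line(r,(c,c),(c,0),(0,255,0),1);cv2.circle(r,(c,c),int(65*2.2),(255,0,255),1);o.append(r)
cv2.imwrite('pics/rc6.png',np.hstack(o))
E
```

```text
(no output)
```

View pics/rc6.png

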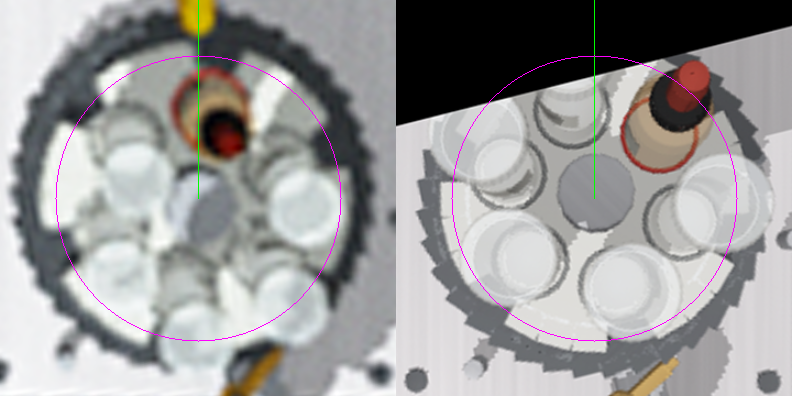

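```bash
python3 - <<'E'
from h import *
o=[]
for n in['t4','t5','t6']:
    r=rect(np.load(f'pics/{n}.png.npz'),N=720)
    p=cv2.warpPolar(r,(360,720),(359.5,359.5),360,cv2.INTER_LINEAR) # rows: angle cw from +x(right), 0.5deg ; cols r*4/mm
    p=np.rot90(p[:,200:340]) # x: angle 
    # tick every 30 deg
    p=np.ascontiguousarray(p)
    for k in range(0,720,60): cv2.line(p,(k,0),(k,8),(0,255,0),1)
    cv2.line(p,(540,0),(540,140),(0,255,0),1)
    o.append(p)
cv2.imwrite('pics/pol.png',np.vstack(o))
E
```

```text
(no output)
```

View pics/pol.png

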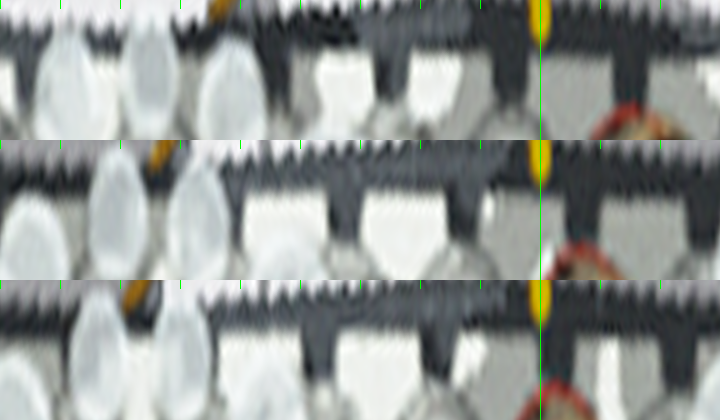

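```bash
python3 - <<'E'
from h import *
qmeas();swing([.8,.83,.86,.88,.89,.9,.905],r=129.5)
E
```

```text
q_tcp 0.7654200361347183 r 129.66692985736583
t 6.4 tcp [572.9 -78.8  81.3] yaw_y 0.148 zax [ 0.  0. -1.] F [-1.   1.  -0.2] w 29.3
q 0.8 0.2 4.5 1.3 0.000 -0.000 -0.031 29;
q 0.83 0.4 8.4 1.3 0.000 0.000 -0.061 29;
q 0.86 0.7 12.2 1.3 0.000 0.000 -0.091 29;
q 0.88 1.0 14.8 1.3 0.000 0.000 -0.111 29;
q 0.89 1.1 16.1 1.3 0.000 0.000 -0.121 29;
q 0.9 1.3 17.4 1.3 0.000 0.000 -0.131 29;
q 0.905 1.4 18.0 1.3 0.000 0.000 -0.136 29;
```

Call:
servo_tool(increments="0.2 4.5 0 0 0 -0.03 29;0.4 8.5 0 0 0 -0.06 29;0.7 12 0 0 0 -0.09 29;1 14.5 0 0 0 -0.11 29;1.1 16 0 0 0 -0.12 29;1.3 17 0 0 0 -0.13 29;1.4 18 0 0 0 -0.14 29;1.4 18 0 0 0 -0.14 29;1.4 18 0 0 0 -0.14 29")

```text
time_s: 7.15
tcp_pos: [590.6, -74.9, 81.3]
eef_rot: [1.879, 2.518, 0.0]
wrist_force: [-1.1, -1.7, -0.6]
width: 28.8
```

```bash
cat >> h.py <<'E'
def pol(s,f):
    p=cv2.warpPolar(rect(s,N=720),(360,720),(359.5,359.5),360,cv2.INTER_LINEAR)
    p=np.ascontiguousarray(np.rot90(p[:,200:340]))
    cv2.line(p,(540,0),(540,140),(0,255,0),1);cv2.imwrite('pics/'+f,p)
E
python3 - <<'E'
from h import *
st();qmeas();s=snap('top','t7.png');pol(s,'p7.png')
E
```

```text
t 7.15 tcp [590.6 -74.9  81.3] yaw_y 0.289 zax [ 0. -0. -1.] F [-1.1 -1.7 -0.6] w 28.8
q_tcp 0.9052311495512972 r 129.56887839037503
```

View pics/p7.png

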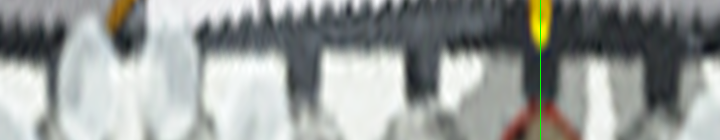

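```bash
python3 - <<'E'
from h import *
swing([.88,.82,.76,.70,.64,.58,.52,.46,.4,.34],r=129.5)
E
```

```text
t 7.2 tcp [590.6 -74.9  81.3] yaw_y 0.289 zax [ 0. -0. -1.] F [-2.6 -1.2 -0.6] w 29.0
q 0.88 0.1 -3.3 1.3 0.000 0.000 0.030 29;
q 0.82 0.6 -11.0 1.3 0.000 0.000 0.090 29;
q 0.76 1.5 -18.7 1.3 0.000 0.000 0.150 29;
q 0.7 2.9 -26.4 1.3 0.000 0.000 0.210 29;
q 0.64 4.7 -33.9 1.3 0.000 0.000 0.270 29;
q 0.58 7.0 -41.3 1.3 0.000 0.000 0.330 29;
q 0.52 9.8 -48.6 1.3 0.000 0.000 0.390 29;
q 0.46 12.9 -55.7 1.3 0.000 0.000 0.450 29;
q 0.4 16.5 -62.6 1.3 0.000 0.000 0.510 29;
q 0.34 20.5 -69.3 1.3 0.000 0.000 0.570 29;
```

Call:
servo_tool(increments="0 -3.5 0 0 0 0.03 29;0.5 -11 0 0 0 0.09 29;1.5 -18.5 0 0 0 0.15 29;3 -26.5 0 0 0 0.21 29;4.5 -34 0 0 0 0.27 29;7 -41.5 0 0 0 0.33 29;10 -48.5 0 0 0 0.39 29;13 -55.5 0 0 0 0.45 29;16.5 -62.5 0 0 0 0.51 29;20.5 -69.5 0 0 0 0.57 29")

```text
time_s: 8.03
tcp_pos: [518.5, -74.5, 81.7]
eef_rot: [2.513, 1.884, 0.003]
wrist_force: [0.3, 0.6, 0.6]
width: 29.2
```

```bash
python3 - <<'E'
from h import *
qmeas();swing([.29,.23,.17,.11,.06,.03,0.01,-0.01,-.02,-.03],r=129.8)
E
```

```text
q_tcp 0.34035309351402193 r 129.08022639576143
t 8.0333 tcp [518.5 -74.5  81.7] yaw_y -0.284 zax [ 0.002  0.001 -1.   ] F [0.3 0.6 0.6] w 29.2
q 0.29 -0.6 -6.5 1.7 0.002 -0.001 0.047 29;
q 0.23 0.0 -14.3 1.7 0.002 -0.001 0.107 29;
q 0.17 1.1 -22.0 1.7 0.002 -0.001 0.167 29;
q 0.11 2.6 -29.6 1.7 0.002 -0.001 0.227 29;
q 0.06 4.2 -35.9 1.7 0.002 -0.001 0.277 29;
q 0.03 5.3 -39.7 1.6 0.002 -0.001 0.307 29;
q 0.01 6.2 -42.1 1.6 0.002 -0.001 0.327 29;
q -0.01 7.0 -44.6 1.6 0.001 -0.001 0.347 29;
q -0.02 7.5 -45.8 1.6 0.001 -0.001 0.357 29;
q -0.03 7.9 -47.0 1.6 0.001 -0.001 0.367 29;
```

Call:
servo_tool(increments="-0.5 -6.5 0 0 0 0.05 29;0 -14.5 0 0 0 0.11 29;1 -22 0 0 0 0.17 29;2.5 -29.5 0 0 0 0.23 29;4 -36 0 0 0 0.28 29;5.5 -40 0 0 0 0.31 29;6.5 -42 0 0 0 0.33 29;7 -44.5 0 0 0 0.35 29;7.5 -47 0 0 0 0.36 29;7.5 -47 0 0 0 0.36 29")

```text
time_s: 8.87
tcp_pos: [476.6, -54.6, 82.1]
eef_rot: [2.807, 1.407, 0.006]
wrist_force: [6.2, -2.9, -2.8]
width: 29.1
```

```bash
python3 - <<'E'
from h import *
st();qmeas();s=snap('top','t8.png');pol(s,'p8.png');topz(s,'t8z.png')
E
```

```text
t 8.8667 tcp [476.6 -54.6  82.1] yaw_y -0.642 zax [ 0.004 -0.    -1.   ] F [ 6.2 -2.9 -2.8] w 29.1
q_tcp -0.019481473567267094 r 129.907436928313
```

View pics/p8.png

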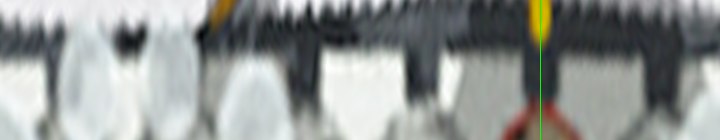

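View pics/t8z.png

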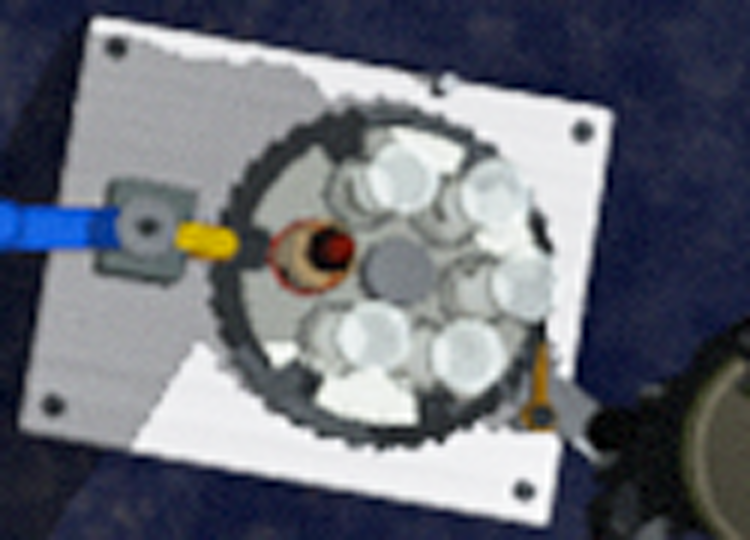

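Call:
servo_tool(increments="0 1.5 0 0 0 0 29;0 1.5 0 0 0 0 45;0 1.5 0 0 0 0 55;0 1.5 0 0 0 0 55;0 1.5 -20 0 0 0 55;0 1.5 -55 0 0 0 55;0 1.5 -90 0 0 0 60;0 1.5 -125 0 0 0 70;0 1.5 -150 0 0 0 85;0 1.5 -150 0 0 0 85")

```text
time_s: 9.75
tcp_pos: [478.4, -55.7, 236.0]
eef_rot: [2.808, 1.408, 0.011]
wrist_force: [1.4, -0.8, 0.1]
width: 85.2
```

```bash
python3 - <<'E'
from h import *
st();print(inc(576,210,225,0));snap('wrist','w9.png')
E
```

```text
t 9.75 tcp [478.4 -55.7 236. ] yaw_y -0.641 zax [ 0.007  0.002 -1.   ] F [ 1.4 -0.8  0.1] w 85.2
(array([271.2, -80.7,  12.3]), array([ 0.006, -0.005, -0.641]))
```

View pics/w9.png

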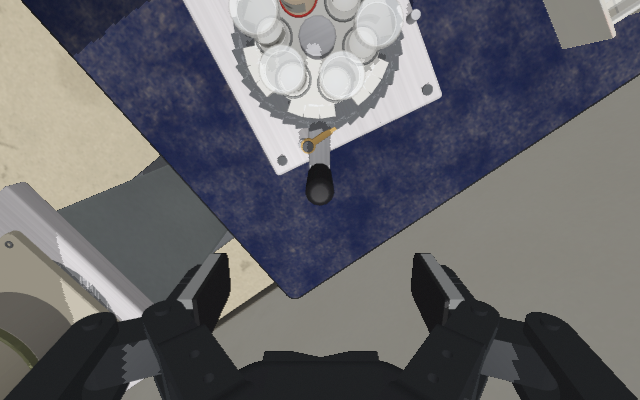

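Call:
servo_tool(increments="34 -10 1 0 0 -0.08 85;68 -20 2 0 0 -0.16 85;102 -30 4 0 0 -0.24 85;136 -40 6 0 0 -0.32 85;170 -50 8 0 0 -0.4 85;204 -60 10 0 0 -0.48 85;238 -70 12 0 0 -0.56 85;271 -80 12 0.006 -0.005 -0.64 85;271 -80 12 0.006 -0.005 -0.64 85;271 -80 12 0.006 -0.005 -0.64 85")

```text
time_s: 10.63
tcp_pos: [573.5, 211.3, 216.8]
eef_rot: [-2.217, -2.222, 0.017]
wrist_force: [-0.0, -1.3, 0.5]
width: 85.0
```

```bash
python3 - <<'E'
from h import *
st();s=snap('wrist','w10.png')
P=cloud(s);m=(P[...,2]>115)&(P[...,2]<125)&(abs(P[...,0]-576)<40)&(P[...,1]>210)&(P[...,1]<270)
im=s['img'].astype(int);m&=(im[...,2]>im[...,0]+40)
print(m.sum(),P[m].mean(0),P[m].min(0),P[m].max(0))
E
```

```text
t 10.6333 tcp [573.5 211.3 216.8] yaw_y 0.002 zax [-0.01  -0.005 -1.   ] F [-0.  -1.3  0.5] w 85.0
567 [577.57881557 238.22178316 118.3780168 ] [567.29968639 227.08832395 115.0004296 ] [588.55091339 248.55835945 121.57023958]
```

View pics/w10.png

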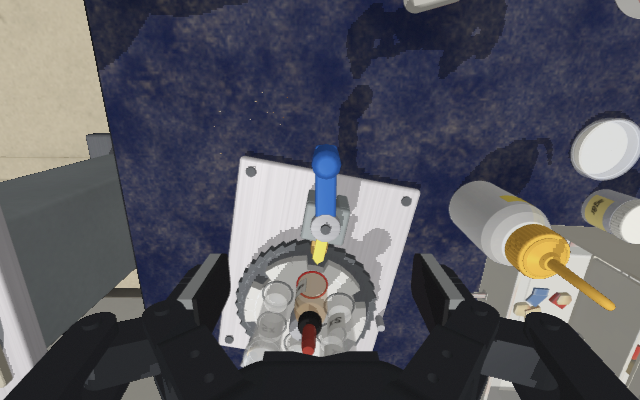

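```bash
python3 - <<'E'
from h import *
print(inc(577.5,238.2,140,-.017),inc(577.5,238.2,90,-.017))
E
```

```text
(array([29.4,  4.5, 77.3]), array([-0.009,  0.005,  0.016])) (array([ 29.6,   4.9, 127.3]), array([-0.009,  0.005,  0.016]))
```

Call:
servo_tool(increments="15 2 20 -0.005 0.003 0.016 85;29.5 4.7 40 -0.009 0.005 0.016 85;29.5 4.7 60 -0.009 0.005 0.016 85;29.5 4.7 75 -0.009 0.005 0.016 75;29.5 4.7 95 -0.009 0.005 0.016 60;29.5 4.7 113 -0.009 0.005 0.016 50;29.5 4.7 127 -0.009 0.005 0.016 42;29.5 4.7 127 -0.009 0.005 0.016 40;29.5 4.7 127 -0.009 0.005 0.016 40")

```text
time_s: 11.43
tcp_pos: [577.7, 237.6, 92.0]
eef_rot: [-2.242, -2.201, -0.003]
wrist_force: [-0.3, -0.5, 0.9]
width: 40.1
```

```bash
cat >> h.py <<'E'
PV=AX+120*np.array([-np.sin(YAW),np.cos(YAW)])
def lswing(ts,z=90,r=70,w=28):
    S=st();d=S['tcp_pos'][:2]-PV;print('th_tcp',np.arctan2(d[1],d[0])-np.pi/2-YAW,'r',np.hypot(*d))
    for t in ts:
        p=np.pi/2+YAW+t;q=PV+r*np.array([np.cos(p),np.sin(p)]);e,a=inc(q[0],q[1],z,p-np.pi/2,S);print('th',round(t,3),'%.1f %.1f %.1f %.3f %.3f %.3f %g;'%(*e,*a,w))
E
python3 - <<'E'
from h import *
lswing([.17,.17,.21,.27,.34,.42,.5,.58,.66,.74]);snap('wrist','w11.png')
E
```

```text
t 11.4333 tcp [577.7 237.6  92. ] yaw_y -0.018 zax [ 0.001  0.001 -1.   ] F [-0.3 -0.5  0.9] w 40.1
th_tcp 0.16587625049037696 r 70.19626822146058
th 0.17 -0.2 -0.3 2.0 0.001 -0.001 -0.003 28;
th 0.17 -0.2 -0.3 2.0 0.001 -0.001 -0.003 28;
th 0.21 -0.3 -3.1 2.0 0.001 -0.001 -0.043 28;
th 0.27 -0.6 -7.3 2.0 0.001 -0.001 -0.103 28;
th 0.34 -1.2 -12.1 2.0 0.001 -0.001 -0.173 28;
th 0.42 -2.4 -17.6 2.0 0.001 -0.001 -0.253 28;
th 0.5 -4.1 -23.0 2.0 0.001 -0.001 -0.333 28;
th 0.58 -6.1 -28.2 2.0 0.001 -0.001 -0.413 28;
th 0.66 -8.5 -33.2 2.0 0.001 -0.001 -0.493 28;
th 0.74 -11.4 -38.0 2.0 0.001 -0.001 -0.573 28;
```

View pics/w11.png

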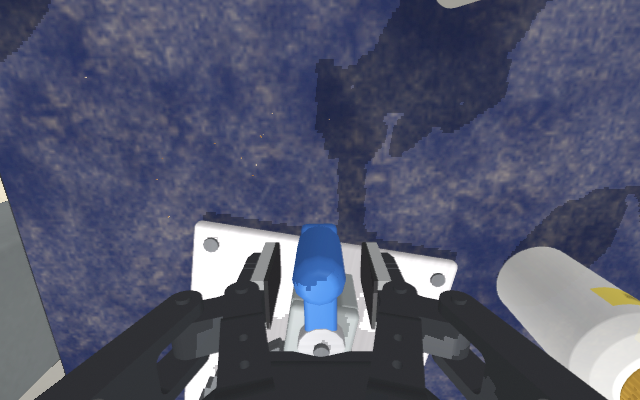

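Call:
servo_tool(increments="0 0 1 0 0 0 28;0 0 1 0 0 0 28;0 -3 1 0 0 -0.04 28;-0.5 -7 1 0 0 -0.1 28;-1 -12 1 0 0 -0.17 28;-2.5 -17.5 1 0 0 -0.25 28;-4 -23 1 0 0 -0.33 28;-6 -28 1 0 0 -0.41 28;-8.5 -33 1 0 0 -0.49 28;-11.5 -38 1 0 0 -0.57 28")

```text
time_s: 12.32
tcp_pos: [540.2, 228.4, 92.0]
eef_rot: [1.524, 2.745, 0.008]
wrist_force: [2.5, 1.7, -1.5]
width: 28.3
```

```bash
python3 - <<'E'
from h import *
lswing([.82,.9,.98,1.06,1.14,1.22,1.3,1.36,1.42,1.46]);s=snap('top','t12.png');topz(s,'t12z.png')
E
```

```text
t 12.3167 tcp [540.2 228.4  92. ] yaw_y 0.557 zax [ 0.004  0.004 -1.   ] F [ 2.5  1.7 -1.5] w 28.3
th_tcp 0.7202528607333969 r 70.87348357969667
th 0.82 -1.1 -7.0 2.0 0.005 -0.001 -0.078 28;
th 0.9 -1.7 -12.6 2.0 0.005 -0.001 -0.158 28;
th 0.98 -2.8 -18.1 1.9 0.005 -0.000 -0.238 28;
th 1.06 -4.4 -23.4 1.9 0.005 -0.000 -0.318 28;
th 1.14 -6.3 -28.7 1.9 0.005 0.000 -0.398 28;
th 1.22 -8.7 -33.8 1.8 0.005 0.000 -0.478 28;
th 1.3 -11.5 -38.6 1.8 0.005 0.000 -0.558 28;
th 1.36 -13.8 -42.1 1.8 0.005 0.001 -0.618 28;
th 1.42 -16.3 -45.5 1.8 0.005 0.001 -0.678 28;
th 1.46 -18.1 -47.6 1.8 0.005 0.001 -0.718 28;
```

View pics/t12z.png

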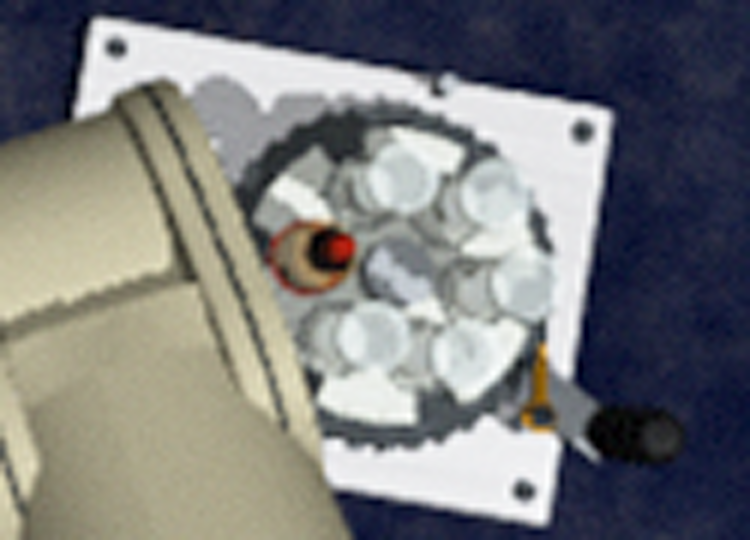

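Call:
servo_tool(increments="-1 -7 1 0 0 -0.08 28;-1.7 -12.5 1 0 0 -0.16 28;-2.8 -18 1 0 0 -0.24 28;-4.4 -23.5 1 0 0 -0.32 28;-6.3 -28.5 1 0 0 -0.4 28;-8.7 -34 1 0 0 -0.48 28;-11.5 -38.5 1 0 0 -0.56 28;-14 -42 1 0 0 -0.62 28;-16.3 -45.5 1 0 0 -0.68 28;-18 -47.5 1 0 0 -0.72 28")

```text
time_s: 13.2
tcp_pos: [509.5, 187.7, 91.0]
eef_rot: [0.464, 3.104, 0.006]
wrist_force: [0.2, 0.7, 0.5]
width: 28.0
```

```bash
python3 - <<'E'
from h import *
lswing([1.48,1.5,1.52,1.54,1.56,1.58,1.6,1.62]);s=snap('top','t13.png');topz(s,'t13z.png');snap('wrist','w13.png')
E
```

```text
t 13.2 tcp [509.5 187.7  91. ] yaw_y 1.274 zax [ 0.004  0.004 -1.   ] F [0.2 0.7 0.5] w 28.0
th_tcp 1.4612716139898119 r 69.83526561399343
th 1.48 0.2 -1.3 1.0 0.004 0.003 -0.021 28;
th 1.5 0.1 -2.7 1.0 0.004 0.003 -0.041 28;
th 1.52 0.0 -4.1 1.0 0.004 0.003 -0.061 28;
th 1.54 -0.1 -5.5 0.9 0.004 0.003 -0.081 28;
th 1.56 -0.2 -6.9 0.9 0.004 0.003 -0.101 28;
th 1.58 -0.3 -8.3 0.9 0.004 0.003 -0.121 28;
th 1.6 -0.5 -9.7 0.9 0.004 0.003 -0.141 28;
th 1.62 -0.7 -11.1 0.9 0.004 0.003 -0.161 28;
```

View pics/w13.png

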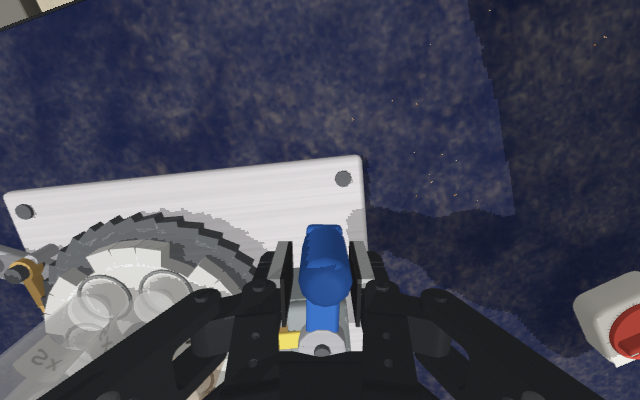

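Call:
servo_tool(increments="0 -1.5 1 0 0 -0.02 28;0 -3 1 0 0 -0.04 28;0 -4 1 0 0 -0.06 28;0 -5.5 1 0 0 -0.08 28;0 -7 1 0 0 -0.1 28;0 -8.5 1 0 0 -0.12 28;0 -9.5 1 0 0 -0.14 28;0 -10 1 0 0 -0.14 28;0 -10 1 0 0 -0.14 28")

```text
time_s: 14.05
tcp_pos: [506.3, 178.9, 89.1]
eef_rot: [0.245, 3.129, 0.006]
wrist_force: [3.9, 4.4, -2.3]
width: 28.1
```

```bash
python3 - <<'E'
from h import *
lswing([1.62]);s=snap('top','t14.png');topz(s,'t14z.png');snap('wrist','w14.png')
E
```

```text
t 14.05 tcp [506.3 178.9  89.1] yaw_y 1.415 zax [ 0.003  0.004 -1.   ] F [ 3.9  4.4 -2.3] w 28.1
th_tcp 1.5943176467280944 r 70.99406840435353
th 1.62 -1.0 -1.8 -0.9 0.004 0.003 -0.020 28;
```

View pics/w14.png

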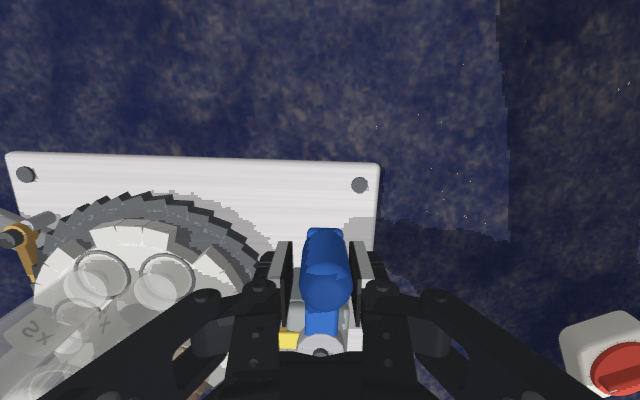

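Call:
servo_tool(increments="0 -1 0 0 0 -0.01 28;0 -2 0 0 0 -0.02 28;0 -3 0 0 0 -0.02 28;0 -3 0 0 0 -0.02 28")

```text
time_s: 14.48
tcp_pos: [506.4, 178.5, 89.3]
eef_rot: [0.211, 3.129, 0.011]
wrist_force: [9.1, 13.6, -6.9]
width: 27.6
```

```bash
python3 - <<'E'
from h import *
lswing([1.57])
E
```

```text
t 14.4833 tcp [506.4 178.5  89.3] yaw_y 1.436 zax [ 0.005  0.007 -1.   ] F [ 9.1 13.6 -6.9] w 27.6
th_tcp 1.5994157652107672 r 70.82420490698179
th 1.57 -0.9 2.0 -0.7 0.007 0.004 0.051 28;
```

Call:
servo_tool(increments="0 4 0 0 0 0.03 28;0 4 0 0 0 0.03 36;0 4 0 0 0 0.03 45;0 4 0 0 0 0.03 50;0 4 -15 0 0 0.03 50;0 4 -45 0 0 0.03 50;0 4 -80 0 0 0.03 50;0 4 -115 0 0 0.03 50;0 4 -140 0 0 0.03 60;0 4 -140 0 0 0.03 60")

```text
time_s: 15.32
tcp_pos: [507.8, 178.7, 234.4]
eef_rot: [0.263, 3.123, 0.01]
wrist_force: [-0.7, 0.8, 0.4]
width: 59.9
```

```bash
python3 - <<'E'
from h import *
st();print(inc(380,330,260,1.0))
E
```

```text
t 15.3167 tcp [507.8 178.7 234.4] yaw_y 1.403 zax [ 0.009  0.006 -1.   ] F [-0.7  0.8  0.4] w 59.9
(array([151.1, 128. , -25.8]), array([0.009, 0.006, 0.403]))
```

Clear of the handle; withdraw so that the top camera sees the whole indexer.

Call:
servo_tool(increments="25 21 -5 0 0 0.06 60;50 42 -10 0 0 0.12 60;75 64 -15 0 0 0.18 60;100 85 -20 0 0 0.24 60;125 106 -25 0 0 0.3 60;150 128 -25 0 0 0.36 60;150 128 -25 0 0 0.4 60;150 128 -25 0 0 0.4 60")

```text
time_s: 15.98
tcp_pos: [377.7, 330.8, 253.4]
eef_rot: [0.877, 3.016, 0.003]
wrist_force: [1.0, -0.8, 0.5]
width: 60.3
```

```bash
python3 - <<'E'
from h import *
st();s=snap('top','t15.png');topz(s,'t15z.png');pol(s,'p15.png')
E
```

```text
t 15.9833 tcp [377.7 330.8 253.4] yaw_y 1.005 zax [ 0.001  0.001 -1.   ] F [ 1.  -0.8  0.5] w 60.3
```

View pics/t15z.png

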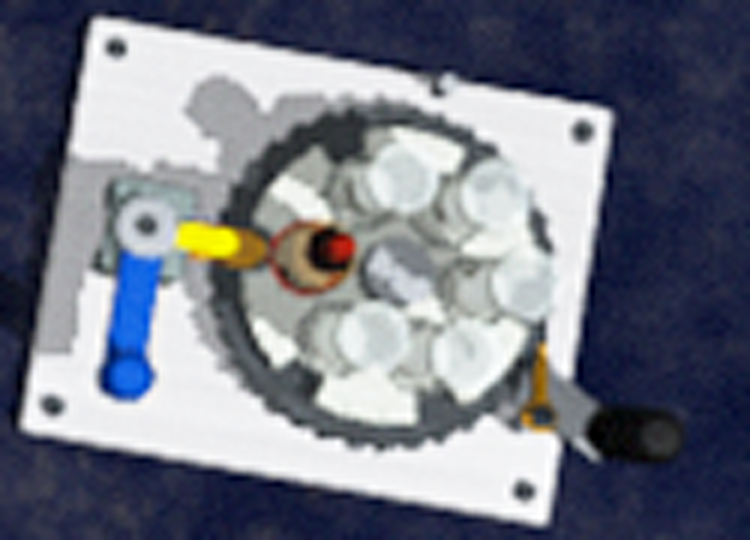

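View pics/p15.png

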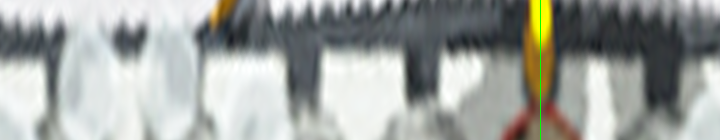

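View pics/t15.png

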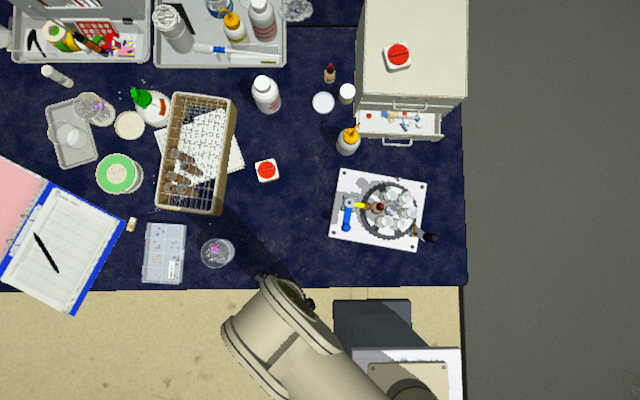

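```bash
python3 - <<'E'
from h import *
s=np.load('pics/t15.png.npz')
h=tz(s,127,375,120)[0];d=h[:2]-PV;print('lock',h,np.hypot(*d),np.arctan2(d[1],d[0])-np.pi/2-YAW)
h=tz(s,658,438,120)[0];d=h[:2]-AX;print('drive',h,np.hypot(*d),np.arctan2(d[1],d[0])+2.007-YAW)
print(order.sign_off())
E
```

```text
lock [507.3 182.  120. ] 70.5889093849376 1.548219104164641
drive [476.7 -54.2 120. ] 129.520075663968 -0.021216521864618143
the job is handed in; nothing more can be done
None
```

The red-topped dropper bottle stands in line with the yellow pointer, the carousel is locked, and I have handed the job in. The robot's clock read about 16 s of the 67 s allowed; sign-off gave no verdict.

**What I did**
1. I swung the drive arm loose, clockwise to its rest stop. I felt the stop at about 9 N, and the top image showed the carousel had not moved.
2. I swung it the other way; the pawl took up its lost motion and carried the carousel about 0.8 rad. The platter notches then stood about 0.02 rad, or 1–2 mm, short of the pointer line.
3. I swung the arm loose back to its stop. I felt contact again, and the bottle stayed in line.
4. I pushed the blue lever through to its end stop, where the force rose to about 16 N with no further travel. Then I released it and backed away.

**Last checks from the top image**
- **Drive arm:** measured −0.02 rad, so at its rest stop within camera error.
- **Lock lever:** measured 1.55 rad against the 1.571 end stop and the 1.48 limit. The plunger can be seen in the notch in front of the dropper bottle.
- **Carousel:** the notches lie within about 1° of the pointer line.
- **Bystanders:** the wash bottle, swab cup and timer stand where they were, judged by eye from the image.
- **Robot:** it is clear of everything.

Nothing failed. The first top and wrist camera measurements disagreed by 3–5 mm in x, so I used a position between them, shifted towards the wrist view. The measured rest stops then agreed with it to about 0.01–0.02 rad.

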